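# Clear the cap and open a push-and-turn cleaner bottle

### The arm

A 7-joint arm with a two-finger parallel gripper is mounted at the origin on the work surface. World frame = base frame: x ahead of the robot, y to its left, z up, the work surface at z = 0. Lengths are in m, angles in rad, forces in N, time in s.
With the tool pointing down it reaches from about 0.425 to 0.95 m from the base axis. Payload 16.7 kg.
Tool frame: the origin (TCP) lies midway between the tips of the shut fingers; the grasp point (between the pads) lies 19 mm behind it; z points along the fingers, y is the line along which they close (so a half turn about z gives the same grasp; the last joint's range is limited). The gripper opens to 94 mm and grips with 3 to 60 N. Pads are 16 mm wide; open, the fingers measure 119 mm over their backs; the gripper's body (75 mm by 177 mm) begins 78 mm behind the grasp point.
Start: joints at [-1.325, 0.426, 0.074, 1.606, -0.034, 1.111, -0.067], TCP at [0.26, 0.623, 0.205] pointing down, gripper open.
Joint ranges: [-2.85, 2.85], [-0.5, 2.14], [-1.23, 1.37], [0.21, 2.46], [-1.02, 4.16], [0.16, 2.05], [-2.73, 2.73]. Speed limits (rad/s): [1.89, 1.89, 2.39, 2.39, 3.01, 3.01, 3.01].

### API

Orientations are given as a unit quaternion [w, x, y, z].
In Python, from plant import status, capture, job_done gives the robot as it stands.
- The arm moves only by the tool move_arm, never from a script. Its argument "series" is text: rows parted by semicolons, each of 6 numbers parted by spaces: the shift along the world's x, y, z in mm, then the turn, a rotation vector about the world's x, y, z in rad. In form: tx ty tz wx wy wz; .... A call has exactly 5 rows; each row is the pose to reach, as a shift and turn from the pose commanded when the call began; what a row does not reach only later rows make up. A row lasts 1/8 s, in which the tool goes at most 62.5 mm and 10.7 degrees, less where a joint would pass 70% of its speed; a pose out of reach is approached as far as the arm can. A call with a gripper value outside its range is refused whole. "fingers" is the opening, from 0 (shut) to 1 (fully open), set as the call begins (left out, the last holds). The fingers move at their own pace and stop on an object; "grip_force" is the grip in N (left out, the last holds). Time passes only in rows, so rows that repeat a pose let the fingers close, or fill a call up. It gives the time, the measured TCP pose, the force, the opening and the grip force at its end, in the units of the state.
- status.get_obs(): the state, without advancing time (a new reading comes with each control period).
- capture(name): name is "scene" or "top" or "wrist"; returns a dict with "frame" (400x640x3 uint8, red, green, blue), "fx", "fy", "cx", "cy" (pixels), "distortion" ([k1, k2, p1, p2, k3] as OpenCV has them; the pictures are not rectified), "rvec" (rotation vector, rad) and "tvec" (3), from world to camera coordinates, as OpenCV has them. Camera axes: x right, y down, z forward; pixel columns grow to the right and rows downward; lengths in m; the calibration is good to about 2 mm. A picture is of the moment at which its call begins. There is no depth.
- job_done(): hands the job in; it is judged then, once.
The state is a dict: "t": time; "joint_positions": joint angles; "joint_velocities": joint speeds; "tau": joint torques, N m; "tcp_pos": TCP position; "tcp_rot": TCP orientation; "force": force on the tool from outside, world axes, zero at the start; "moment": the same for the moment, N m; "width": finger opening in m; "finger_force": force on a finger pad.
Only numpy, scipy, OpenCV 4.12 (cv2) and the standard library are available. Lean on these libraries where they do the work, as an engineer would, in place of code of your own. Each camera call takes 0.05 s, during which the arm holds its last target. There are 200 camera calls.

### The job

I want to see whether the square cleaner bottle needs topping up, but a flat tin has been left lying on its safety cap: put that tin squarely on top of the pile of two matching tins and let go of it. Then, with the bottle staying down in its tray pocket, press the cap down, turn it counter-clockwise until it is free, lift it straight off and finish still gripping it, level and still, a few centimetres above the open mouth. Leave everything else standing where it is.

Things in the scene. Friction and masses are not known exactly. Their poses are not given: they have to be found in the camera images.
- tin_top: The flat rectangular metal tin (100 x 66 x 24 mm, 120 g, closed) that lies loose on top of the bottle's cap at the start. Origin: centre of its underside; x along the 100 mm side, y along the 66 mm side, z up. Its long sides overhang the cap by about 3 to 11 mm.
- tin_mid: Upper tin of the neat pile of two on the shelf, same size as tin_top; tin_top belongs on it, edges flush. Origin: centre of its underside, so its top face is 24 mm above; x along the 100 mm side.
- tin_low: Lower tin of the pile, same size, lying on the shelf. Origin: centre of its underside; x along the 100 mm side. The pile's place and yaw vary.
- bottle: Square white plastic cleaner bottle, 90 x 90 mm, shoulder flat at 116 to 127 mm, loose (about 0.75 kg) but standing in the snug tray pocket, which keeps it from turning and leaves it about 2 mm of play. Origin: centre of its underside; z up; x and y square to its sides. The round neck carries three bayonet bars for the cap.
- bottle_mouth (a point): Centre of the bottle's open mouth, level with the rim, 164 mm above the bottle's underside, under the cap.
- cap: Round ribbed grey push-and-turn cap, 52 mm across, 36 mm tall, 55 g. Origin: centre of its lower edge; z up, x through the moulded mark on its skirt. Locked, its lower edge is 24 mm below the rim and 13 mm above the bottle's shoulder, its x lies along the bottle's x, and it can neither turn nor rise. Turned 37 to 87 degrees counter-clockwise from there (60 is the middle) it is free to lift.
- cap_top (a point): Centre of the cap's flat top, 36 mm above its lower edge. A spring inside pushes the cap up: 6 N at rest, 1.5 N more per mm. Pushed down about 4 mm (12 N; hard stop at 5.5 mm, 14 N), its lugs clear the locking tabs and it turns counter-clockwise seen from above against friction only (0.2 Nm at most), if held down until about 35 degrees; it stops at 90.
- tray: Clear plastic organiser tray fixed to the shelf, 60 mm high, floor 4 mm, two square pockets of 94 mm inside. Origin: under the centre of the bottle's pocket; the other pocket, with the can, is centred 98 mm along its y axis. Its place and yaw vary.
- can: Bystander: round can in the tray's second pocket, 72 mm across, 118 mm tall. Origin: centre of its underside.
- glass_jar: Bystander: closed glass jar, 90 mm across, 128 mm tall, beyond the task's things. Origin: centre of its underside.
- polish_tin: Bystander: round flat tin, 76 mm across, 23 mm tall, between the tray and the pile. Origin: centre of its underside.
- scrub_brush: Bystander: wooden scrub brush, 150 x 55 x 45 mm, lying bristles down. Origin: centre of its underside; x along it.
- soap_carton: Bystander: closed carton, 60 x 95 x 32 mm. Origin: centre of its underside.
- spray_bottle: Bystander: round trigger-spray bottle, 76 mm across, 232 mm tall, to the left. Origin: centre of its underside.
- round_bottle: Bystander: round bottle with plain screw cap, 80 mm across, 218 mm tall, to the right. Origin: centre of its underside.
Mind the look-alikes: they are no part of the job. Leave any purple look-alike of the tray alone.

How it is judged:
By the outcome, as a careful person would: the job done as asked, in the order asked, and still so for the second after the job is handed in, while the arm keeps its last pose, push and grip.
It also fails if it takes over 54 s, if anything falls off the work surface, if the arm or the gripper's body presses on something with over 40 N, if the wrist force passes 120 N, or if a joint passes its speed limit or range.

## Working session

There is one attempt and no reset: what is moved stays moved. The work goes in short steps, Python scripts to look and compute and a tool call to move; the robot and the scene stay as the last step left them, time stands still between calls to the robot, and variables do not carry over. Pictures are saved under pics/ and viewed, at most 10 in all, crops included, and the job is handed in when it is done.

Besides the shell and the picture viewer there is one more tool, called as name(argument=value, ...), one argument or row to a line, values as JSON. move_arm: Moves the arm, as the interface text tells. Its arguments: {"type":"object","properties":{"series":{"type":"string"},"fingers":{"type":"number"},"grip_force":{"type":"number"}},"required":["series"]}

```bash
ls; mkdir -p pics
cat > h.py <<'E'
import numpy as np, cv2, pickle
from plant import status, capture, job_done
def snap(n,f):
    c=capture(n); cv2.imwrite(f'pics/{f}.png',c['frame'][:,:,::-1]); pickle.dump(c,open(f'pics/{f}.pkl','wb')); return c
def load(f): return pickle.load(open(f'pics/{f}.pkl','rb'))
def KD(c): return np.array([[c['fx'],0,c['cx']],[0,c['fy'],c['cy']],[0,0,1.]]),np.array(c['distortion'],float)
def ray(c,uv):
    K,D=KD(c); p=cv2.undistortPoints(np.array(uv,float).reshape(-1,1,2),K,D).reshape(-1,2)
    R=cv2.Rodrigues(np.array(c['rvec'],float))[0]; t=np.array(c['tvec'],float).ravel()
    return -R.T@t, np.c_[p,np.ones(len(p))]@R
def atz(c,uv,z):
    o,d=ray(c,uv); z=np.broadcast_to(z,len(d)); return o+d*((z-o[2])/d[:,2])[:,None]
def proj(c,X):
    K,D=KD(c); return cv2.projectPoints(np.array(X,float).reshape(-1,1,3),np.array(c['rvec'],float),np.array(c['tvec'],float),K,D)[0].reshape(-1,2)
E
python3 - <<'E'
from h import *
a=snap('scene','s0');b=snap('top','t0')
cv2.imwrite('pics/t0x.png',cv2.resize(b['frame'][:,:,::-1],(800,500),interpolation=cv2.INTER_CUBIC))
cv2.imwrite('pics/s0x.png',cv2.resize(a['frame'][:,:,::-1],(800,500),interpolation=cv2.INTER_CUBIC))
for c in(a,b): print(ray(c,[[320,200]]),c['fx'])
print(status.get_obs())
E
```

```text
pics
(array([ 1.31228918, -0.66945969,  0.83221717]), array([[-0.61395938,  0.56576301, -0.55071536]])) 418.96551946018946
(array([0.38300627, 0.03359118, 1.66789628]), array([[ 0.08012795, -0.02185535, -0.99664774]])) 485.62033349408193
{'t': 0.1, 'joint_positions': array([-1.32546583,  0.42667875,  0.07383677,  1.60657206, -0.03406867,
        1.11077294, -0.06710042]), 'joint_velocities': array([-0.00032289,  0.0002874 , -0.00165324, -0.00018827, -0.00092176,
       -0.0012766 , -0.00041219]), 'tau': array([ 7.74396700e-03, -9.37451291e+01,  3.67729291e+00, -4.55041158e+01,
       -4.85352916e-02,  1.67454814e-02,  1.76466551e-05]), 'tcp_pos': array([0.25951059, 0.62268027, 0.20482613]), 'tcp_rot': array([-6.31507652e-05,  1.96137478e-01,  9.80576231e-01, -5.82911350e-04]), 'force': array([-0.00189612, -0.02984497,  0.55949625]), 'moment': array([ 0.00605484, -0.00754592,  0.00301062]), 'finger_force': 0.0, 'width': 0.09394858111663029}
```

View pics/t0x.png

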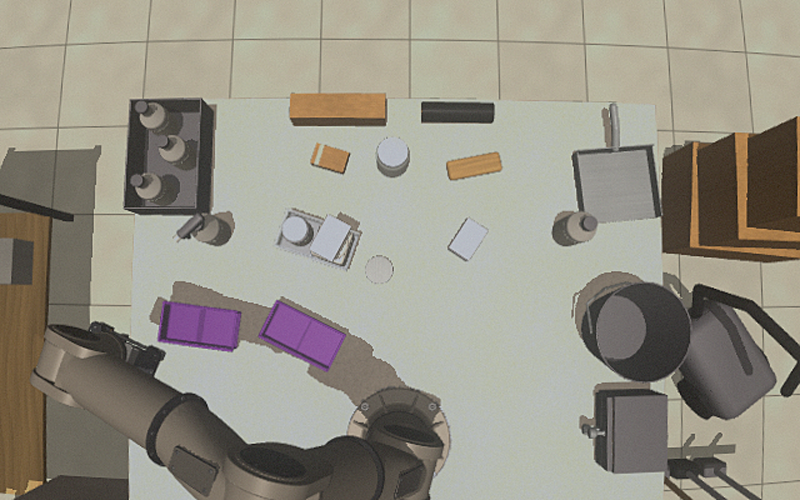

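View pics/s0x.png

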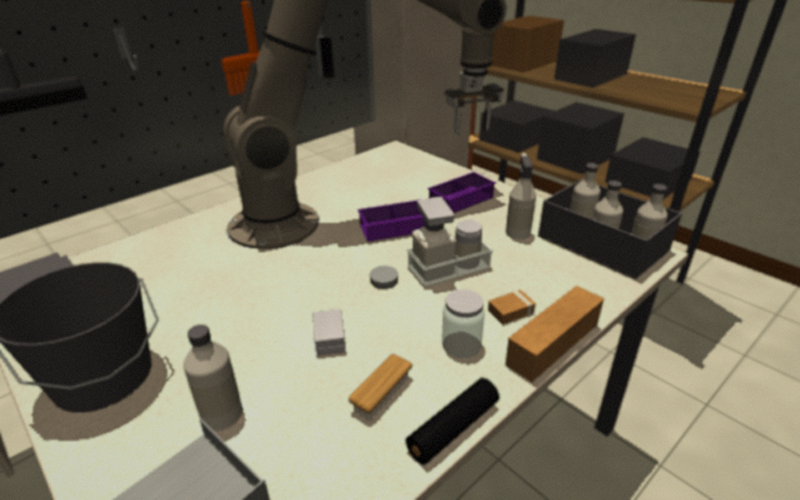

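The top picture shows the clear tray at (320,240) with the can at (296,228) and the white tin on the bottle at (335,238). The pile is at (467,239) and the polish tin at (379,269). The purple trays at (200,326) and (302,335) are look-alikes, and so are the bottles in the dark crate; none of these has a tin on top. I'll confirm this in one enlarged crop.

Run:
```python
from h import *
b=load('t0')['frame'][:,:,::-1];s=load('s0')['frame'][:,:,::-1]
A=cv2.resize(b[160:225,215:405],None,fx=4.2,fy=4.2,interpolation=cv2.INTER_CUBIC)
B=cv2.resize(s[150:290,240:405],None,fx=2.2,fy=2.2,interpolation=cv2.INTER_CUBIC)
im=np.zeros((A.shape[0]+B.shape[0],800,3),np.uint8);im[:A.shape[0],:A.shape[1]]=A;im[A.shape[0]:,:B.shape[1]]=B
cv2.imwrite('pics/z.png',im[:600])
g=cv2.cvtColor(b,cv2.COLOR_BGR2GRAY)
c=load('t0')
for nm,(x0,y0,x1,y1),z in [('top',(245,165,290,215),.204),('pile',(350,168,398,215),.048)]:
    for th in(205,215,225):
        m=(b[y0:y1,x0:x1].min(2)>th).astype(np.uint8); n,l,st,ce=cv2.connectedComponentsWithStats(m)
        print(nm,th,st[1:].tolist()[:5])
print(b[190,268],b[191,373],b[205,340])
print('top', proj(c,[[.6,.1,0],[.7,.1,0]]))
```

```text
top 205 []
top 215 []
top 225 []
pile 205 []
pile 215 []
pile 225 []
[198 188 185] [199 188 184] [183 190 185]
top [[290.34110804 175.94697566]
 [290.63522435 147.47090462]]
```

View pics/z.png

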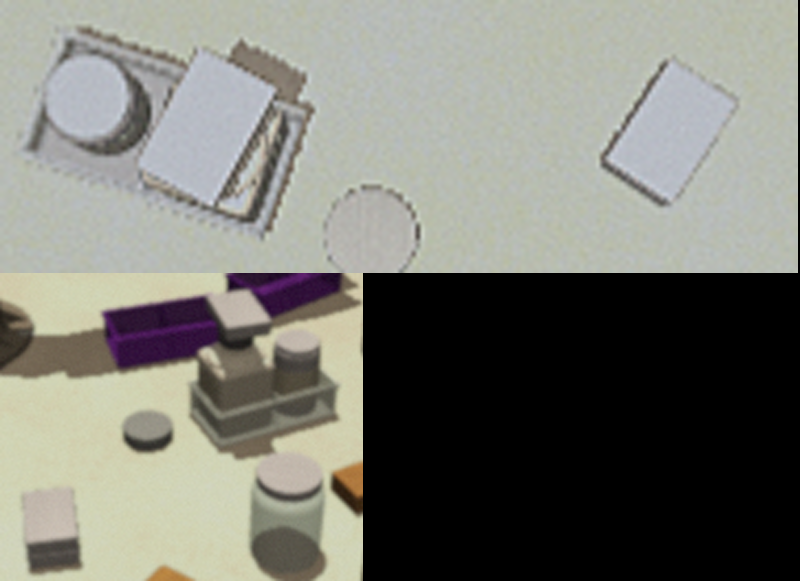

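The crop confirms it. The tin lies on the square bottle in the clear tray, with crop corners (203,48), (276,92), (213,205) and (140,165). The pile of two has top corners (673,60), (738,102), (668,205) and (605,160). I'll measure both next.

```bash
cat >> h.py <<'E'
def fitrect(c,polypx,z,L=.1,W=.066,z2=None):
    """optimise x,y,yaw of rectangle at z by segmentation of bluish-white face near given px polygon"""
    f=c['frame'].astype(float)
    from scipy.ndimage import gaussian_filter
    f=gaussian_filter(f,(0.8,0.8,0))
    d=f[:,:,2]-f[:,:,1]; m=((d>3)&(f.min(2)>165)).astype(np.uint8)
    roi=np.zeros_like(m); P=np.array(polypx); ce=P.mean(0); cv2.fillPoly(roi,[np.round(ce+(P-ce)*1.12).astype(int)],1)
    m&=roi
    n,l,st,cen=cv2.connectedComponentsWithStats(m); k=1+st[1:,4].argmax()
    cs=max(cv2.findContours((l==k).astype(np.uint8),0,1)[0],key=len)[:,0]
    w=atz(c,cs,z)[:,:2]
    (cx,cy),(a,b),an=cv2.minAreaRect((w*1000).astype(np.float32))
    if a<b: an+=90; a,b=b,a
    return cx,cy,an,a,b,st[k,4]
E
python3 - <<'E'
from h import *
c=load('t0')
o=np.array([215,160])
for P,z in [([(203,48),(276,92),(213,205),(140,165)],.204),([(673,60),(738,102),(668,205),(605,160)],.048)]:
    px=np.array(P)/4.2+o-0.4
    W=atz(c,px,z); print(W.round(4)[:,:2].tolist(), W.mean(0)); print([np.linalg.norm(W[i]-W[i-1]).round(4) for i in range(4)], [np.degrees(np.arctan2(*(W[i]-W[i-1])[1::-1])).round(1) for i in range(4)])
    print(fitrect(c,px,z))
# tray corners: outer rim z=.06
px=np.array([(68,30),(310,105),(268,237),(27,150)])/4.2+o-0.4
W=atz(c,px,.06);print('tray',W.round(4)[:,:2].tolist(),[np.linalg.norm(W[i]-W[i-1]).round(4) for i in range(4)], [np.degrees(np.arctan2(*(W[i]-W[i-1])[1::-1])).round(1) for i in range(4)])
print('can',atz(c,[np.array((88,97))/4.2+o-.4],.118)); print('polish',atz(c,[np.array((371,233))/4.2+o-.4],.023))
from scipy.spatial.transform import Rotation as R
q=status.get_obs()['tcp_rot'];print(R.from_quat(np.r_[q[1:],q[0]]).as_matrix().round(3))
E
```

```text
[[0.5881, 0.1754], [0.5563, 0.1221], [0.4742, 0.1666], [0.5028, 0.2197]] [0.53034284 0.17095686 0.204     ]
[np.float64(0.0961), np.float64(0.0621), np.float64(0.0933), np.float64(0.0603)] [np.float64(-27.4), np.float64(-120.8), np.float64(151.6), np.float64(61.7)]
(531.0252075195312, 173.36599731445312, 151.64325714111328, 94.89125061035156, 62.45783996582031, np.int32(628))
[[0.6027, -0.1867], [0.5691, -0.239], [0.486, -0.182], [0.5217, -0.1316]] [ 0.54488533 -0.18480312  0.048     ]
[np.float64(0.0979), np.float64(0.0621), np.float64(0.1008), np.float64(0.0618)] [np.float64(-34.2), np.float64(-122.7), np.float64(145.6), np.float64(54.6)]
(544.8654174804688, -185.00430297851562, 147.04866790771484, 94.58861541748047, 61.07292938232422, np.int32(500))
tray [[0.6222, 0.2976], [0.5631, 0.1038], [0.4582, 0.1359], [0.5259, 0.3282]] [np.float64(0.101), np.float64(0.2026), np.float64(0.1097), np.float64(0.2039)] [np.float64(-17.7), np.float64(-107.0), np.float64(163.0), np.float64(70.6)]
can [[0.56182809 0.2715024  0.118     ]]
polish [[0.46365653 0.05515825 0.023     ]]
[[-0.923  0.385 -0.   ]
 [ 0.385  0.923 -0.001]
 [-0.    -0.001 -1.   ]]
```

move_arm(
  series="25 -40 30 0 0 0; 55 -90 60 0 0 0; 87 -145 90 0 0 -0.03; 118 -197 105 0 0 -0.06; 150 -248 110 0 0 -0.1",
  fingers=1,
)

```text
t: 0.72
tcp_pos: [0.406, 0.3805, 0.3155]
tcp_rot: [0.0, 0.245, 0.969, 0.001]
force: [0.9, 0.1, 0.1]
width: 0.0938
finger_force: 0.0
```

move_arm(
  series="30 -52 0 0 0 0; 60 -104 0 0 0 0; 90 -155 0 0 0 0; 121 -203 0 0 0 0; 121 -203 0 0 0 0",
)

```text
t: 1.35
tcp_pos: [0.528, 0.1746, 0.3145]
tcp_rot: [0.0, 0.248, 0.969, -0.001]
force: [-0.5, 0.0, 0.2]
width: 0.0939
finger_force: 0.0
```

Run:
```python
from h import *
b=snap('wrist','w1');o=status.get_obs();print(o['t'],o['tcp_pos'],o['tcp_rot'],ray(b,[[320,200]]),b['fx'])
```

```text
1.4 [0.52679431 0.17726163 0.31432372] [-1.03350151e-04  2.46607672e-01  9.69115356e-01 -2.69627837e-04] (array([0.45704515, 0.21427079, 0.49214068]), array([[ 0.2448873 , -0.12977558, -0.96084126]])) 321.9543979133677
```

View pics/w1.png

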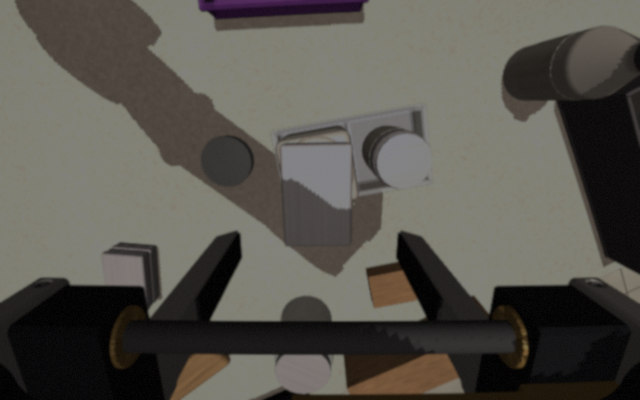

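The wrist view shows the tin's top face with corners at about (281,143), (351,143), (352,246) and (286,246). The bottle's shoulder is behind it and the can is at (402,158). The pile is at (130,270).

```bash
cat >> h.py <<'E'
def corners(c,P,z,k=7):
    g=cv2.GaussianBlur(cv2.cvtColor(c['frame'],cv2.COLOR_RGB2GRAY),(3,3),0)
    q=cv2.cornerSubPix(g,np.array(P,np.float32).reshape(-1,1,2),(k,k),(-1,-1),(3,50,.01)).reshape(-1,2)
    W=atz(c,q,z); e=[W[i]-W[i-1] for i in range(4)]
    print('px',q.round(1).tolist());print('centre',(W.mean(0)*1000).round(1),'sides',[round(np.linalg.norm(v)*1000,1) for v in e],'dir',[round(np.degrees(np.arctan2(v[1],v[0])),1) for v in e]); return W
E
python3 - <<'E'
from h import *
c=load('w1'); corners(c,[(281,143),(351,143),(352,246),(286,246)],.204,5)
o=status.get_obs(); print(o['tcp_pos'])
E
```

```text
px [[277.1000061035156, 141.8000030517578], [349.29998779296875, 143.39999389648438], [352.0, 246.0], [285.3999938964844, 245.10000610351562]]
centre [525.7 173.8 204. ] sides [np.float64(99.5), np.float64(64.1), np.float64(99.0), np.float64(64.8)] dir [np.float64(153.9), np.float64(60.0), np.float64(-25.7), np.float64(-119.5)]
[0.52679431 0.17726163 0.31432372]
```

move_arm(
  series="-1 1 -40 0 0 0; -1 1 -85 0 0 0; -1 1 -118 0 0 0; -1 1 -133 0 0 0; -1 1 -133 0 0 0",
)

```text
t: 2.02
tcp_pos: [0.5248, 0.1807, 0.1813]
tcp_rot: [-0.0, 0.244, 0.97, -0.0]
force: [-0.7, 0.0, 1.2]
width: 0.0941
finger_force: 0.0
```

move_arm(
  series="0 0 0 0 0 0; 0 0 0 0 0 0; 0 0 0 0 0 0; 0 0 0 0 0 0; 0 0 0 0 0 0",
  fingers=0.6,
  grip_force=20,
)

```text
t: 2.65
tcp_pos: [0.5254, 0.1802, 0.1818]
tcp_rot: [0.0, 0.245, 0.97, 0.0]
force: [-0.4, -0.2, 5.0]
width: 0.0657
finger_force: 20.0
```

move_arm(
  series="0 0 5 0 0 0; 0 0 15 0 0 0; 0 0 40 0 0 0; 0 0 75 0 0 0; 0 0 90 0 0 0",
)

```text
t: 3.28
tcp_pos: [0.5258, 0.1803, 0.2736]
tcp_rot: [0.001, 0.245, 0.97, 0.001]
force: [0.0, 0.6, -2.1]
width: 0.0656
finger_force: 20.0
```

Run:
```python
from h import *
b=snap('wrist','w2');o=status.get_obs();print(o['t'],o['tcp_pos'],o['tcp_rot'],o['force'],o['width'])
snap('top','t2')
```

```text
3.325 [0.52611962 0.18040966 0.27448435] [0.00111358 0.24494744 0.96953498 0.00120185] [0.85340171 1.03810159 0.74465119] 0.06596635877839804
```

View pics/w2.png

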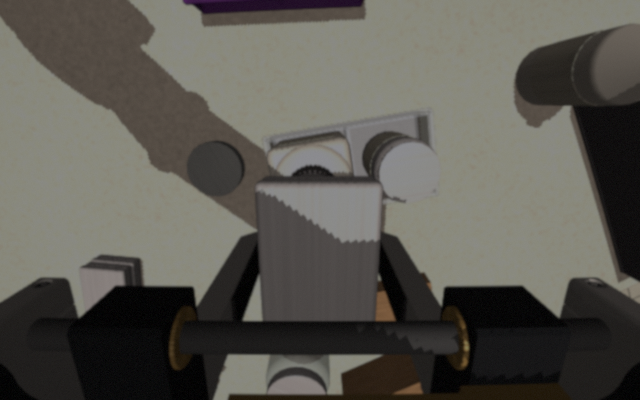

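The tin is held flat between the fingers. Its near top edge runs from (259,182) to (381,182), and the cap is at (312,173). The pile is at (110,275).

Run:
```python
from h import *
from scipy.spatial.transform import Rotation as R
c=load('w2');o=status.get_obs();q=o['tcp_rot'];T=R.from_quat(np.r_[q[1:],q[0]]).as_matrix();p=o['tcp_pos']
g=cv2.GaussianBlur(cv2.cvtColor(c['frame'],cv2.COLOR_RGB2GRAY),(3,3),0).astype(int)
pts=[]
for u in range(275,375,6):
    col=g[168:200,u]; d=np.diff(col); pts.append((u,168.5+np.argmax(d)))
print([x[1] for x in pts])
W=atz(c,[(259,182),(381,182)]+pts,p[2]+.0222); print(((W-p)@T*1000).round(1)[:,:2].tolist())
L=(W-p)@T; a=np.polyfit(L[2:,1],L[2:,0],1);print('edge x,slope',a)
print('tool yaw',np.degrees(np.arctan2(T[1,0],T[0,0])))
t=load('t2'); o2=np.array([215,160])
# pile again, using mean of edges
px=np.array([(673,60),(738,102),(668,205),(605,160)])/4.2+o2-.4
print(fitrect(t,px,.048))
```

```text
[np.float64(182.5), np.float64(182.5), np.float64(182.5), np.float64(182.5), np.float64(182.5), np.float64(182.5), np.float64(182.5), np.float64(182.5), np.float64(182.5), np.float64(182.5), np.float64(182.5), np.float64(182.5), np.float64(183.5), np.float64(182.5), np.float64(182.5), np.float64(182.5), np.float64(182.5)]
[[45.5, -29.1], [45.4, 31.6], [45.2, -21.1], [45.2, -18.1], [45.2, -15.2], [45.2, -12.2], [45.2, -9.2], [45.2, -6.2], [45.2, -3.2], [45.2, -0.2], [45.2, 2.7], [45.2, 5.7], [45.2, 8.7], [45.2, 11.7], [44.7, 14.7], [45.2, 17.7], [45.2, 20.7], [45.2, 23.7], [45.2, 26.6]]
edge x,slope [-0.00196828  0.04515896]
tool yaw 151.65010665488438
(545.6659545898438, -184.78286743164062, 146.2554817199707, 95.29693603515625, 60.70557403564453, np.int32(506))
```

move_arm(
  series="6 -25 5 0 0 0; 15 -67 10 0 0 -0.02; 25 -110 15 0 0 -0.04; 35 -155 20 0 0 -0.06; 45 -200 20 0 0 -0.08",
)

```text
t: 4.0
tcp_pos: [0.5701, -0.0212, 0.2906]
tcp_rot: [-0.0, 0.284, 0.959, -0.0]
force: [1.0, 0.3, -0.5]
width: 0.066
finger_force: 20.0
```

move_arm(
  series="10 -45 0 0 0 -0.01; 20 -90 0 0 0 -0.015; 32 -140 0 0 0 -0.015; 45 -190 0 0 0 -0.015; 49 -215 0 0 0 -0.015",
)

```text
t: 4.62
tcp_pos: [0.6187, -0.2378, 0.2897]
tcp_rot: [-0.001, 0.292, 0.956, -0.001]
force: [-0.5, 0.4, -1.2]
width: 0.066
finger_force: 20.0
```

move_arm(
  series="0 0 0 0 0 0; 0 0 0 0 0 0; 0 0 0 0 0 0; 0 0 0 0 0 0; 0 0 0 0 0 0",
)

```text
t: 5.25
tcp_pos: [0.6194, -0.2344, 0.2917]
tcp_rot: [0.0, 0.29, 0.957, 0.0]
force: [0.3, -0.3, -1.6]
width: 0.0657
finger_force: 20.0
```

Run:
```python
from h import *
b=snap('wrist','w3');o=status.get_obs();print(o['t'],o['tcp_pos'],o['tcp_rot'],o['force'],o['width'])
snap('top','t3')
```

```text
5.3 [ 0.61932045 -0.23458334  0.29169591] [1.23433730e-04 2.90449662e-01 9.56890262e-01 6.52222476e-05] [ 0.48056432  0.62880672 -0.7465613 ] 0.06614855226682684
```

View pics/w3.png

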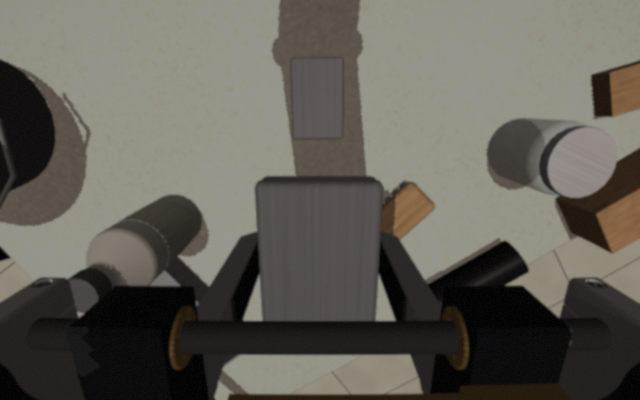

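The pile's top face spans (291,57) to (343,138), unobstructed. The held tin's top edge is at row 182, columns 258–382.

Run:
```python
from h import *
from scipy.spatial.transform import Rotation as R
c=load('w3');o=status.get_obs();q=o['tcp_rot'];T=R.from_quat(np.r_[q[1:],q[0]]).as_matrix();p=o['tcp_pos']
g=cv2.GaussianBlur(cv2.cvtColor(c['frame'],cv2.COLOR_RGB2GRAY),(3,3),0).astype(float)
def sub(v,s):
    i=int(np.argmax(v)); 
    return s+i+.5+(0 if i in(0,len(v)-1) else (v[i-1]-v[i+1])/(2*(v[i-1]-2*v[i]+v[i+1])))
E={}
A=lambda f,s:np.abs(np.diff(f))
E['L']=[(sub(A(g[v,284:299],0),284),v) for v in range(64,132,4)]
E['R']=[(sub(A(g[v,336:351],0),336),v) for v in range(64,132,4)]
E['T']=[(u,sub(A(g[50:64,u],0),50)) for u in range(297,338,4)]
E['B']=[(u,sub(A(g[131:146,u],0),131)) for u in range(297,338,4)]
res={}
for k,P in E.items():
    L=(atz(c,P,.048)-p)@T*1000
    i,j=(0,1) if k in'LR' else (1,0)
    f=np.polyfit(L[:,i],L[:,j],1); r=L[:,j]-np.polyval(f,L[:,i]); ok=abs(r)<1.2; f=np.polyfit(L[ok,i],L[ok,j],1)
    res[k]=(f,np.mean(L[ok,j])); print(k,'slope deg',np.degrees(np.arctan(f[0])).round(2),'mean',np.mean(L[ok,j]).round(2),ok.sum())
H=[(u,sub(A(g[170:192,u],0),170)) for u in range(275,370,6)]
SL=[(sub(A(g[v,245:270],0),245),v) for v in range(190,230,4)];SR=[(sub(A(g[v,372:392],0),372),v) for v in range(190,230,4)]
for n,P in(('front',H),('SL',SL),('SR',SR)): 
    L=(atz(c,P,p[2]+.0222)-p)@T*1000; print(n,np.median(L[:,:2],0).round(2),np.array(P)[:5].round(1).tolist())
print('toolyaw',np.degrees(np.arctan2(T[1,0],T[0,0])),T[:2,:2])
```

```text
L slope deg -8.41 mean -39.32 3
R slope deg -0.64 mean 29.0 17
T slope deg 0.68 mean 139.38 10
B slope deg 0.41 mean 44.95 10
front [48.97  1.4 ] [[275.0, 176.0], [281.0, 176.0], [287.0, 176.0], [293.0, 175.9], [299.0, 175.7]]
SL [ 32.33 -31.31] [[254.4, 190.0], [254.7, 194.0], [254.8, 198.0], [255.1, 202.0], [255.3, 206.0]]
SR [32.36 32.13] [[383.1, 190.0], [390.5, 194.0], [385.0, 198.0], [384.7, 202.0], [381.2, 206.0]]
toolyaw 146.2245699788823 [[-0.83122294  0.5559392 ]
 [ 0.55593921  0.83122295]]
```

Run:
```python
from h import *
from scipy.spatial.transform import Rotation as R
c=load('w3');o=status.get_obs();q=o['tcp_rot'];T=R.from_quat(np.r_[q[1:],q[0]]).as_matrix();p=o['tcp_pos']
for f in('w2','w3'):
    g=load(f)['frame'].mean(2); print(f,'rows170-192',g[170:192,300:340].mean(1).round().astype(int).tolist())
    print('colsL 248-266',g[205:215,248:267].mean(0).round().astype(int).tolist(),'R 372-392',g[205:215,372:392].mean(0).round().astype(int).tolist())
g=c['frame'].mean(2);print('pile L 284-300',g[80:120,284:300].mean(0).round().astype(int).tolist(),'R 336-350',g[80:120,336:350].mean(0).round().astype(int).tolist())
print('pile T 50-64',g[50:64,300:335].mean(1).round().astype(int).tolist(),'B 130-146',g[130:146,300:335].mean(1).round().astype(int).tolist())
print('cam rel',T.T@(ray(c,[[0,0]])[0]-p))
for z in(.048,.045): print(((atz(c,[(290.5,98),(343,98)],z)-p)@T*1000).round(1)[:,:2].tolist())
# projected box of a held tin with centre x0
for x0 in(-2,-4.8):
  X=[[x0+50,0,-22.2],[x0+50,0,1.8],[x0+47.2,0,-22.2],[x0,-33,-22.2],[x0,33,-22.2]]
  print(x0,proj(c,(np.array(X)/1000)@T.T+p).round(1).tolist())
```

```text
w2 rows170-192 [60, 58, 53, 47, 44, 43, 45, 47, 47, 47, 50, 60, 74, 91, 106, 117, 125, 131, 136, 138, 138, 138]
colsL 248-266 [79, 78, 78, 78, 78, 78, 75, 68, 62, 61, 66, 71, 74, 76, 75, 74, 74, 74, 74] R 372-392 [139, 139, 139, 138, 138, 135, 128, 117, 104, 88, 77, 76, 82, 98, 119, 129, 131, 131, 131, 131]
w3 rows170-192 [84, 84, 83, 83, 80, 72, 58, 46, 42, 41, 42, 46, 52, 60, 66, 71, 75, 78, 81, 83, 83, 83]
colsL 248-266 [146, 146, 146, 146, 146, 145, 141, 123, 94, 73, 72, 77, 81, 82, 82, 81, 81, 81, 80] R 372-392 [85, 85, 85, 85, 83, 81, 77, 72, 66, 59, 53, 50, 53, 54, 55, 57, 57, 57, 57, 56]
pile L 284-300 [128, 117, 107, 98, 91, 87, 83, 77, 77, 83, 87, 88, 88, 88, 89, 89] R 336-350 [89, 90, 90, 90, 89, 84, 75, 73, 80, 84, 85, 85, 86, 86]
pile T 50-64 [85, 85, 84, 83, 83, 81, 77, 74, 78, 84, 87, 88, 88, 88] B 130-146 [90, 90, 90, 90, 89, 89, 87, 82, 75, 75, 81, 84, 85, 85, 85, 85]
cam rel [ 0.08126648  0.00062681 -0.17773011]
[[93.2, -34.4], [93.2, 31.4]]
[[93.2, -34.7], [93.3, 31.6]]
-2 [[317.2, 177.7], [317.3, 168.8], [317.2, 183.2], [255.8, 269.0], [378.7, 269.0]]
-4.8 [[317.2, 183.2], [317.3, 173.7], [317.2, 188.7], [256.1, 273.7], [378.4, 273.7]]
```

move_arm(
  series="-25 16 -15 0 0 0.01; -55 36 -60 0 0 0.01; -81 53 -110 0 0 0.01; -81 53 -150 0 0 0.01; -81 53 -180 0 0 0.01",
)

```text
t: 5.98
tcp_pos: [0.5378, -0.1814, 0.1103]
tcp_rot: [-0.0, 0.286, 0.958, 0.0]
force: [0.7, -0.8, -2.1]
width: 0.0657
finger_force: 20.0
```

move_arm(
  series="0 0 -20 0 0 0; 0 0 -35 0 0 0; 0 0 -40 0 0 0; 0 0 -40 0 0 0; 0 0 -40 0 0 0",
)

```text
t: 6.6
tcp_pos: [0.5387, -0.182, 0.0722]
tcp_rot: [0.0, 0.286, 0.958, 0.0]
force: [0.6, 0.6, -1.2]
width: 0.0659
finger_force: 20.0
```

Run:
```python
from h import *
o=status.get_obs();q=o['tcp_rot'];print(o['t'],o['tcp_pos'],q,np.degrees(2*np.arctan2(q[2],q[1])),o['force'])
```

```text
6.6 [ 0.53866671 -0.18204113  0.07222154] [4.82883041e-04 2.85871627e-01 9.58267799e-01 6.48955012e-05] 146.77808200708952 [ 0.61212512  0.61114484 -1.18379952]
```

move_arm(
  series="0 0 -8 0 0 0; 0 0 -15 0 0 0; 0 0 -18 0 0 0; 0 0 -20 0 0 0; 0 0 -21 0 0 0",
)

```text
t: 7.22
tcp_pos: [0.5382, -0.182, 0.0504]
tcp_rot: [-0.0, 0.286, 0.958, -0.0]
force: [-0.5, 0.2, -0.7]
width: 0.0658
finger_force: 20.0
```

move_arm(
  series="0 0 -0.7 0 0 0; 0 0 -1.2 0 0 0; 0 0 -1.6 0 0 0; 0 0 -1.6 0 0 0; 0 0 -1.6 0 0 0",
)

```text
t: 7.85
tcp_pos: [0.5383, -0.182, 0.0501]
tcp_rot: [0.0, 0.286, 0.958, 0.0]
force: [-7.8, 2.2, 21.5]
width: 0.0657
finger_force: 20.0
```

move_arm(
  series="0 0 0.5 0 0 0; 0 0 1 0 0 0; 0 0 1 0 0 0; 0 0 1 0 0 0; 0 0 1 0 0 0",
)

```text
t: 8.48
tcp_pos: [0.5384, -0.1819, 0.0501]
tcp_rot: [0.0, 0.286, 0.958, 0.0]
force: [-1.6, 0.7, 6.2]
width: 0.0658
finger_force: 20.0
```

move_arm(
  series="0 0 0 0 0 0; 0 0 0 0 0 0; 0 0 0 0 0 0; 0 0 0 0 0 0; 0 0 0 0 0 0",
  fingers=1,
)

```text
t: 9.1
tcp_pos: [0.5382, -0.1819, 0.0499]
tcp_rot: [-0.0, 0.286, 0.958, -0.0]
force: [0.1, -0.7, -0.1]
width: 0.0936
finger_force: 0.0
```

move_arm(
  series="0 0 10 0 0 0; 0 0 35 0 0 0; 0 0 75 0 0 0; 10 -7 125 0 0 0; 20 -13 165 0 0 0",
)

```text
t: 9.72
tcp_pos: [0.5585, -0.1953, 0.2178]
tcp_rot: [0.001, 0.286, 0.958, 0.0]
force: [1.1, -0.2, -0.5]
width: 0.0938
finger_force: 0.0
```

move_arm(
  series="20 -13 25 0 0 0; 40 -27 50 0 0 0; 55 -37 55 0 0 0; 55 -37 55 0 0 0; 55 -37 55 0 0 0",
)

```text
t: 10.35
tcp_pos: [0.6125, -0.2317, 0.2697]
tcp_rot: [-0.0, 0.286, 0.958, -0.0]
force: [-0.4, 0.3, -1.0]
width: 0.094
finger_force: 0.0
```

Run:
```python
from h import *
a=snap('wrist','w4');s=snap('scene','s4');t=snap('top','t4');o=status.get_obs();print(o['t'],o['tcp_pos'],o['force'])
px=proj(a,[[.5425,-.1845,.072]])[0];ps=proj(s,[[.5425,-.1845,.05]])[0];print(px,ps)
f=lambda c,p,w,k:cv2.resize(cv2.getRectSubPix(c['frame'][:,:,::-1].copy(),(w,w),tuple(map(float,p))),(400,400),interpolation=cv2.INTER_CUBIC)
cv2.imwrite('pics/z4.png',np.hstack([f(a,px,160,0),f(s,ps,80,0)]))
```

```text
10.5 [ 0.61268173 -0.2314529   0.26984172] [-0.49067922 -0.19053513 -0.86926513]
[319.1105899  104.96203603] [262.08807845 257.89028931]
```

View pics/z4.png

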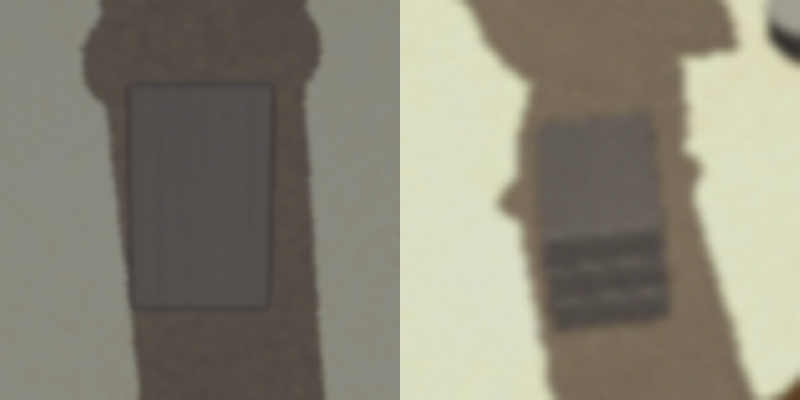

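The scene crop shows three tins flush in one pile, and the wrist crop shows a single clean outline. Next I hover over the cap.

move_arm(
  series="-6 25 10 0 0 0; -15 68 25 0 0 0; -24 113 40 0 0 0; -34 160 40 0 0 0; -43 205 40 0 0 0",
)

```text
t: 11.12
tcp_pos: [0.5694, -0.0252, 0.3102]
tcp_rot: [0.0, 0.286, 0.958, 0.0]
force: [1.4, -0.1, -0.0]
width: 0.0936
finger_force: 0.0
```

move_arm(
  series="-10 47 0 0 0 0; -20 95 0 0 0 0; -30 140 0 0 0 0; -39 180 0 0 0 0; -43 198 0 0 0 0",
)

```text
t: 11.75
tcp_pos: [0.5262, 0.1733, 0.3099]
tcp_rot: [-0.0, 0.285, 0.959, 0.0]
force: [-0.1, 0.1, -0.4]
width: 0.0941
finger_force: 0.0
```

move_arm(
  series="0 0 0 0 0 0; 0 0 0 0 0 0; 0 0 0 0 0 0; 0 0 0 0 0 0; 0 0 0 0 0 0",
)

```text
t: 12.38
tcp_pos: [0.5274, 0.1707, 0.31]
tcp_rot: [0.0, 0.286, 0.958, -0.0]
force: [0.4, -0.4, 0.1]
width: 0.0937
finger_force: 0.0
```

Run:
```python
from h import *
a=snap('wrist','w5');o=status.get_obs();q=o['tcp_rot'];print(o['t'],o['tcp_pos'],o['joint_positions'].round(3),np.degrees(2*np.arctan2(q[2],q[1])))
print(proj(a,[[.527,.171,.18]]))
```

```text
12.425 [0.52733068 0.17082586 0.3099364 ] [-0.801  0.148  0.423  1.765 -0.064  1.242  0.629] 146.75170394332596
[[318.10761991 192.45894853]]
```

View pics/w5.png

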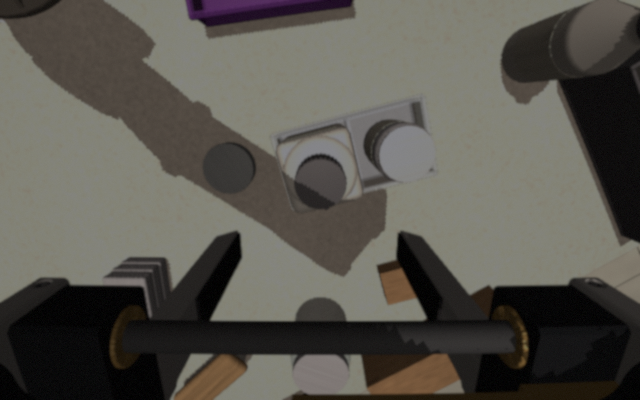

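The wrist view shows the ribbed cap with its top disc centred near (321,182), about 52 px across. The bottle's shoulder is behind it and the four-edged pile stands at (135,285).

Run:
```python
from h import *
from scipy.optimize import minimize
c=load('w5')
g=cv2.GaussianBlur(cv2.cvtColor(c['frame'],cv2.COLOR_RGB2GRAY),(3,3),0).astype(float)
gm=np.hypot(cv2.Sobel(g,6,1,0),cv2.Sobel(g,6,0,1)); gm=np.minimum(gm,150)
from scipy.ndimage import map_coordinates
th=np.linspace(0,2*np.pi,120)
def cost(v):
    X=np.c_[v[0]+v[2]*np.cos(th),v[1]+v[2]*np.sin(th),np.full(120,.18)]
    p=proj(c,X); return -map_coordinates(gm,[p[:,1],p[:,0]],order=1).mean()
w=atz(c,[(321,182)],.18)[0];print('guess',w)
best=min(((cost((w[0]+a,w[1]+b,r)),w[0]+a,w[1]+b,r) for a in np.arange(-.008,.0081,.001) for b in np.arange(-.008,.0081,.001) for r in(.024,.025,.026,.027)))
print(best, proj(c,[[best[1],best[2],.18]]))
print('tray bottle corners', atz(c,[(276,138),(348,121),(363,198),(292,211)],.06).round(4))
```

```text
guess [0.51970351 0.17917166 0.18      ]
(np.float64(-98.41295735931247), np.float64(0.5187035136268218), np.float64(0.17817166140788593), 0.026) [[319.58575963 181.71246169]]
tray bottle corners [[0.4611 0.1479 0.06  ]
 [0.4945 0.2384 0.06  ]
 [0.5938 0.2011 0.06  ]
 [0.5556 0.1085 0.06  ]]
```

Run:
```python
from h import *
from scipy.ndimage import map_coordinates
th=np.linspace(0,2*np.pi,120)
for f,cam in(('t4','top'),('s4','scene'),('w5','wrist')):
    c=load(f); g=cv2.cvtColor(c['frame'],cv2.COLOR_RGB2GRAY).astype(float)
    gx,gy=cv2.Sobel(g,6,1,0),cv2.Sobel(g,6,0,1); gm=np.minimum(np.hypot(gx,gy),150)
    r=[]
    for x in np.arange(.510,.536,.001):
        for y in np.arange(.162,.188,.001):
            p=proj(c,np.c_[x+.026*np.cos(th),y+.026*np.sin(th),np.full(120,.18)])
            r.append((map_coordinates(gm,[p[:,1],p[:,0]],order=1).mean(),x,y))
    r.sort(reverse=True);print(cam,[tuple(np.round(v,3)) for v in r[:3]])
t=load('t4')['frame'][:,:,::-1]; s=load('s4')['frame'][:,:,::-1]
def cr(c,w):
    I=load(c)['frame'][:,:,::-1].copy();p=proj(load(c),[[.52,.175,.17]])[0];return cv2.resize(cv2.getRectSubPix(I,(w,w),tuple(map(float,p))),(400,400),interpolation=cv2.INTER_CUBIC)
cv2.imwrite('pics/z5.png',np.hstack([cr('t4',50),cr('s4',70)]))
```

```text
top [(np.float64(136.111), np.float64(0.525), np.float64(0.178)), (np.float64(135.095), np.float64(0.524), np.float64(0.178)), (np.float64(134.871), np.float64(0.525), np.float64(0.177))]
scene [(np.float64(147.942), np.float64(0.524), np.float64(0.176)), (np.float64(147.732), np.float64(0.523), np.float64(0.176)), (np.float64(147.335), np.float64(0.524), np.float64(0.177))]
wrist [(np.float64(100.787), np.float64(0.519), np.float64(0.179)), (np.float64(99.139), np.float64(0.519), np.float64(0.178)), (np.float64(98.311), np.float64(0.518), np.float64(0.179))]
```

View pics/z5.png

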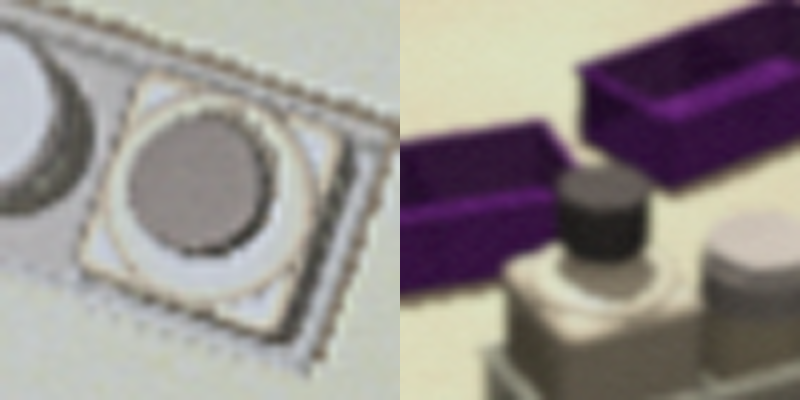

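The top crop shows the round grey cap on the square bottle in the clear tray. Three cameras agree on about (0.523, 0.1775). I descend now.

move_arm(
  series="-2 3 -30 0 0 0; -4.5 6.5 -75 0 0 0; -4.5 6.5 -115 0 0 0; -4.5 6.5 -145 0 0 0; -4.5 6.5 -159 0 0 0",
)

```text
t: 13.05
tcp_pos: [0.5222, 0.1773, 0.1496]
tcp_rot: [-0.001, 0.286, 0.958, -0.001]
force: [0.1, 0.3, 0.7]
width: 0.094
finger_force: 0.0
```

move_arm(
  series="0 0 0 0 0 0; 0 0 0 0 0 0; 0 0 0 0 0 0; 0 0 0 0 0 0; 0 0 0 0 0 0",
  fingers=0.3,
  grip_force=10,
)

```text
t: 13.68
tcp_pos: [0.5227, 0.1773, 0.1512]
tcp_rot: [-0.0, 0.286, 0.958, -0.0]
force: [-2.8, -3.5, 4.6]
width: 0.0519
finger_force: 10.0
```

move_arm(
  series="0 0 0 0 0 0; 0 0 0 0 0 0; 0 0 0 0 0 0; 0 0 0 0 0 0; 0 0 0 0 0 0",
)

```text
t: 14.3
tcp_pos: [0.5228, 0.1774, 0.1511]
tcp_rot: [0.0, 0.286, 0.958, -0.0]
force: [-1.7, -2.7, 5.6]
width: 0.0516
finger_force: 10.0
```

Run:
```python
from h import *
o=status.get_obs();print(o['t'],o['tcp_pos'],o['force'],o['moment'],o['width'],o['finger_force'])
```

```text
14.3 [0.52282697 0.17739214 0.15107313] [-1.74184417 -2.73576227  5.610717  ] [-0.84131536  0.50030352 -0.06711479] 0.05155926773344549 10.000426608930866
```

move_arm(
  series="-0.3 -0.4 0 0 0 0; -0.5 -0.8 0 0 0 0; -0.5 -0.8 0 0 0 0; -0.5 -0.8 0 0 0 0; -0.5 -0.8 0 0 0 0",
  fingers=0.3,
  grip_force=45,
)

```text
t: 14.92
tcp_pos: [0.5224, 0.1769, 0.151]
tcp_rot: [0.0, 0.286, 0.958, 0.0]
force: [1.4, -2.8, 3.0]
width: 0.0513
finger_force: 45.0
```

move_arm(
  series="0 0 -1.5 0 0 0; 0 0 -3 0 0 0; 0 0 -4.5 0 0 0; 0 0 -5.3 0 0 0; 0 0 -5.3 0 0 0",
)

```text
t: 15.55
tcp_pos: [0.5225, 0.1769, 0.1461]
tcp_rot: [0.0, 0.286, 0.958, 0.0]
force: [-0.7, -3.2, 11.9]
width: 0.0517
finger_force: 45.0
```

move_arm(
  series="0 0 -0.6 0 0 0; 0 0 -0.6 0 0 0.06; 0 0 -0.6 0 0 0.15; 0 0 -0.6 0 0 0.25; 0 0 -0.6 0 0 0.35",
)

```text
t: 16.18
tcp_pos: [0.5223, 0.1771, 0.1456]
tcp_rot: [0.0, 0.113, 0.994, 0.0]
force: [-4.0, -2.6, 13.6]
width: 0.0516
finger_force: 45.0
```

Run:
```python
from h import *
o=status.get_obs();q=o['tcp_rot'];print(o['t'],o['tcp_pos'],o['force'],o['moment'],o['width'],np.degrees(2*np.arctan2(q[2],q[1])),o['joint_positions'])
```

```text
16.175 [0.52225255 0.17712496 0.14556848] [-3.97755145 -2.62167102 13.57513385] [-0.5174117   0.77598678 -0.10390854] 0.05158780562389812 167.02124911713832 [-0.71244935  0.29864385  0.32346023  1.95990504 -0.12025735  0.90086932
  1.01674648]
```

move_arm(
  series="0 0 0 0 0 0.08; 0 0 0 0 0 0.16; 0 0 0 0 0 0.24; 0 0 0 0 0 0.32; 0 0 0 0 0 0.38",
)

```text
t: 16.8
tcp_pos: [0.5222, 0.177, 0.1455]
tcp_rot: [-0.0, -0.076, 0.997, 0.0]
force: [-2.9, -2.9, 13.3]
width: 0.0517
finger_force: 45.0
```

move_arm(
  series="0 0 0 0 0 0.08; 0 0 0 0 0 0.16; 0 0 0 0 0 0.24; 0 0 0 0 0 0.32; 0 0 0 0 0 0.34",
)

```text
t: 17.42
tcp_pos: [0.5221, 0.177, 0.1455]
tcp_rot: [-0.0, -0.243, 0.97, 0.0]
force: [-3.5, -2.6, 12.9]
width: 0.0513
finger_force: 45.0
```

Run:
```python
from h import *
snap('wrist','w6');o=status.get_obs();q=o['tcp_rot'];print(o['t'],o['tcp_pos'],o['force'],o['moment'],o['width'],np.degrees(2*np.arctan2(q[2],q[1])),o['joint_positions'])
```

```text
17.475 [0.52209928 0.17694008 0.14552912] [-3.44757223 -2.35814026 12.72495871] [-0.6346387   0.82784907  0.03608081] 0.05128053963105877 208.20093153077778 [-0.6005824   0.2919519   0.18809475  1.95369674 -0.06910655  0.90196372
  1.68561571]
```

move_arm(
  series="0 0 1.5 0 0 0; 0 0 3 0 0 0; 0 0 5 0 0 0; 0 0 7 0 0 0; 0 0 9 0 0 0",
)

```text
t: 18.1
tcp_pos: [0.522, 0.1769, 0.1539]
tcp_rot: [-0.0, -0.243, 0.97, 0.0]
force: [0.5, 0.1, -0.5]
width: 0.0517
finger_force: 45.0
```

move_arm(
  series="0 0 4 0 0 0; 0 0 10 0 0 0; 0 0 17 0 0 0; 0 0 24 0 0 0; 0 0 30 0 0 0",
)

```text
t: 18.73
tcp_pos: [0.5223, 0.1768, 0.1846]
tcp_rot: [0.0, -0.243, 0.97, 0.0]
force: [-1.1, 0.5, -0.7]
width: 0.0516
finger_force: 45.0
```

move_arm(
  series="0 0 7 0 0 0; 0 0 13 0 0 0; 0 0 18 0 0 0; 0 0 21 0 0 0; 0 0 22 0 0 0",
)

```text
t: 19.35
tcp_pos: [0.5222, 0.1768, 0.2062]
tcp_rot: [0.0, -0.243, 0.97, -0.0]
force: [0.6, -0.6, -0.2]
width: 0.0517
finger_force: 45.0
```

move_arm(
  series="0 0 0 0 0 0; 0 0 0 0 0 0; 0 0 0 0 0 0; 0 0 0 0 0 0; 0 0 0 0 0 0",
)

```text
t: 19.98
tcp_pos: [0.5222, 0.1768, 0.206]
tcp_rot: [-0.0, -0.243, 0.97, -0.0]
force: [-0.5, 0.1, -0.1]
width: 0.0515
finger_force: 45.0
```

Run:
```python
from h import *
o=status.get_obs();print(o['t'],o['tcp_pos'],o['tcp_rot'],o['force'],o['width'],np.abs(o['joint_velocities']).max())
s=snap('scene','s6');w=snap('wrist','w6b')
p=proj(s,[[.522,.177,.17]])[0]
I=s['frame'][:,:,::-1].copy()
a=cv2.resize(I[150:290,225:405],None,fx=2.2,fy=2.2,interpolation=cv2.INTER_CUBIC)
a=cv2.resize(cv2.getRectSubPix(I,(90,90),tuple(map(float,p))),(400,400),interpolation=cv2.INTER_CUBIC)
b=cv2.resize(I[140:300,230:400],(400,400),interpolation=cv2.INTER_CUBIC)
cv2.imwrite('pics/z6.png',np.hstack([a,b]))
```

```text
19.975 [0.52221146 0.17676256 0.2060133 ] [-4.42742593e-05 -2.42580634e-01  9.70131245e-01 -2.54166962e-05] [-0.45628492  0.06014681 -0.13058876] 0.051488577793664385 0.002503168305398663
```

View pics/z6.png

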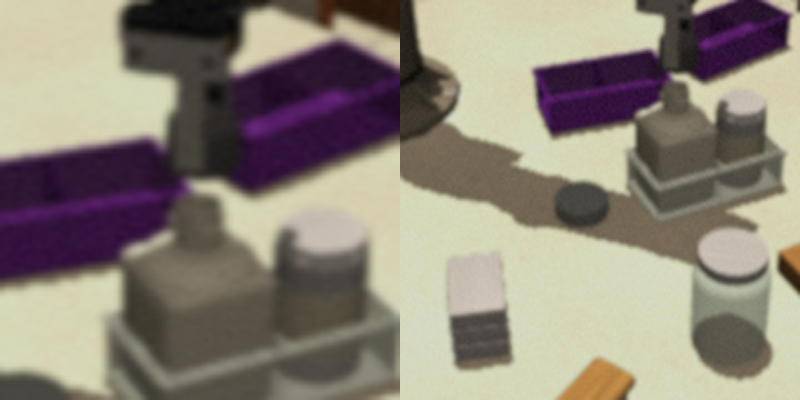

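The cap is off and in the gripper about 30 mm above the bare neck. The bottle is down in its pocket, the pile of three is flush, and the bystanders are in place.

```bash
python3 -c "
from plant import job_done
print(job_done())"
```

```text
the job is handed in; nothing more can be done
None
```

The job is handed in at about 20 s: the tin sits flush on the pile and is released. The cap was pressed, turned about 61° counter-clockwise and lifted off. It is held level and still about 30 mm above the open mouth, with the bottle down in its pocket and nothing else seen to have moved.

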